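# Find the bite of a hand press and record its travel

## Robot

A 6-joint arm with a two-finger parallel gripper is mounted at the origin on the work surface. World frame = base frame: x ahead of the robot, y to its left, z up, the work surface at z = 0. Lengths are in mm, angles in rad, forces in N, time in s.
With the tool pointing down it reaches from about 325 to 900 mm from the base axis. Payload 6.1 kg.
Tool frame: the origin (TCP) lies at the very end of the fingers, on their centre line; the grasp point (between the pads) lies bot.grasp_offset behind it (bot.grasp_offset is the distance from the TCP to the grasp point, in mm); z points along the fingers, y is the line along which they close (so a half turn about z gives the same grasp; the last joint's range is limited). The gripper opens to 87 mm and grips with 3 to 60 N. Pads are 19 mm wide; open, the fingers measure 117 mm over their backs; the gripper's body (75 mm by 190 mm) begins 51 mm behind the grasp point.
Start: joints at [1.076, 0.22, 1.526, -0, 1.395, -0.126], TCP at [225.308, 582.968, 198.738] pointing down, gripper open.
Joint ranges: [-2.98, 2.98], [-0.91, 2.08], [0.09, 2.57], [-1.24, 4.39], [0.2, 2.65], [-2.68, 2.68]. Speed limits (rad/s): [2.57, 2.57, 3.01, 3.14, 3.14, 3.14].

## Interface

Orientations are given as a unit quaternion [w, x, y, z].
In Python, from station import sensors, vision, sign_off, bot gives the robot as it stands. The module is installed in compiled form; this text tells all that it offers.
- The arm moves only by the tool play_rows, never from a script. Its argument "rows" is a list of rows, each an object with "fingers": the closure in counts, from 0 (fully open) to 255 (shut); "slide": the shift along the tool's x, y, z in m, a list of three; "dr": the turn, a rotation vector about the tool's x, y, z in rad, a list of three. In form: [{"fingers": fingers, "slide": [tx, ty, tz], "dr": [rx, ry, rz]}, ...]. A call has 1 to 20 rows; each row is the pose to reach, as a shift and turn from the pose commanded when the call began, along the tool's axes at that moment; what a row does not reach only later rows make up. A row lasts 1/10 s, in which the tool goes at most 50 mm and 8.59 degrees, less where a joint would pass 70% of its speed; a pose out of reach is approached as far as the arm can. A call with a gripper value outside its range is refused whole. The fingers move at their own pace and stop on an object; the grip force is fixed at half the most. Time passes only in rows, so rows that repeat a pose let the fingers close. It gives the time, the measured TCP pose, the force, the opening and the grip force at its end, in the units of the state.
- sensors.sense(): the state, without advancing time (a new reading comes with each control period).
- vision.get_image(name): name is "side" or "top" or "wrist"; returns (picture, depth): 420x560x3 uint8, blue, green, red; 420x560 float32, mm along the optical axis (not along the pixel's ray), 0 where there is no reading.
- vision.camera_model(name): a dict with "K" (3x3 intrinsics, pixels), "distortion" ([k1, k2, p1, p2, k3] as OpenCV has them; the pictures are not rectified), "rvec" (rotation vector, rad) and "tvec" (3), from world to camera coordinates, as OpenCV has them. Camera axes: x right, y down, z forward; pixel columns grow to the right and rows downward; lengths in mm; the calibration is good to about 2 mm. A picture is of the moment at which its call begins: read the wrist's pose just before it. camera_model takes no time and is no camera call; for the wrist camera it gives the pose at the moment of the call.
- sign_off(): hands the job in; it is judged then, once.
The state is a dict: "time_s": time; "joint_positions": joint angles; "qd": joint speeds; "tau": joint torques, N m; "position": TCP position; "orientation": TCP orientation; "force": force on the tool from outside, world axes, zero at the start; "wrist_torque": the same for the moment, N m; "opening": finger opening in mm; "grasp_force": force on a finger pad.
Only numpy, scipy, OpenCV 4.12 (cv2) and the standard library are available. Lean on these libraries where they do the work, as an engineer would, in place of code of your own. Each camera call takes 0.05 s, during which the arm holds its last target. There are 200 camera calls.

## Task

Find out where the hand press bites: push its red lever pad down until the resistance clearly firms up, without forcing it, then let go of the lever, which stays there. Then slide the yellow marker along the gauge rail until its index line is level with the red pointer, so that the travel is noted, and let go. Leave the other things on the bench where they are.

Things in the scene. Friction and masses are not known exactly. Their poses are not given: they have to be found in the camera images.
- press: Green hand press, fixed. Origin: bench level, below the lever's hinge; x away from the lever pad, y along the gauge rail, z up. Base plate x -85 to 85 mm, y -75 to 255, 14 thick; gear housing x -40 to 60, y -45 to 45, 156 tall, ram and anvil behind it. Aluminium gauge rail x -73 to 3, y 53 to 243, top 45 mm above the bench, black scale strokes every 10 mm. A rubber bumper is hidden in the housing.
- lever: Lever of the press: steel bar 16 mm thick with a red pad at its end, reaching 205 mm from the hinge towards the press's -x. Origin on the hinge axis, 110 mm above the bench; y axis along the hinge, as the press's y. It starts raised 0.4 to 0.5 rad above level and is pushed down. Stiff in its hinge: it stays where left. Let go on the bumper it springs back a few mm at most and still rests on it.
- lever_pad (a point): Middle of the red pad's upper face, 175 mm from the hinge along the lever; pad 60 (along the lever) x 36 x 14 mm. Pushing it down takes 1 to 4 N until, between 0.1 rad above and 0.3 rad below level (hidden, different each time), the lever meets the bumper; then about 2 N more per mm. 8 to 18 N is clearly firm, above 25 N is forcing. Lifting the lever takes it off the bumper.
- pointer_line (a point): Tip of the red pointer's index blade, 49.5 mm above the bench. The pointer (14 mm wide along the rail, 12 mm tall) runs on the housing side of the rail and is geared to the lever: it moves 140 mm per rad towards the press's +y as the lever goes down. Not to be handled.
- marker_line (a point): Tip of the yellow marker's index line, 49.5 mm above the bench and 23 mm to the press's +x of the marker's middle. When level with the pointer, 5 mm remain between the two tips (across the rail), so they pass each other freely.
- marker: Yellow marker on the gauge rail; origin under its middle, on the rail's top. Foot 22 x 22 mm, 14 tall; above it a grip 16 mm thick (along the press's x), 22 wide (along the rail); 80 mm tall in all. Slides only along the press's y, range 130 mm, with about 2 N, and stays where left. It starts in the 35 mm nearest the housing.
- marker_top (a point): Middle of the top face of the marker's grip, 125 mm above the bench.
- blank: Bystander: wooden blank 100 x 45 x 22 mm; origin under its middle. Leave alone.
- puck: Bystander: cork puck, diameter 48 mm, 30 mm tall; origin under its middle. Leave alone.
- mallet: Bystander: hammer with a wooden handle; lies on the bench. Leave alone.
- awl: Bystander: awl-like screwdriver; lies on the bench. Leave alone.
- glue: Bystander: can 66 mm in diameter, 120 mm tall; origin under its middle. Leave alone.
- rivets: Bystander: white bowl 80 mm wide, 50 mm tall; origin under its middle. Leave alone.

How it is judged (in metres and radians):
On the way, in this order (a step that is already met when the one before it is completed fails the run):
1. the fingers press the lever firmly onto its hidden bumper (8 N or more between lever and bumper, 5 N or more at the pad) for 0.2 s (contact force between lever and press above 8 N and contact force between the fingers and lever above 5 N), for 0.2 s.
2. the lever is let go and still rests on its bumper (contact force between lever and press above 1.5 N and contact force between the fingers and lever below 0.2 N), for 0.2 s.
3. the marker's index line is level with the pointer (within 4 mm along the rail), lever still on its bumper (contact force between lever and press above 1.5 N and distance between marker_line and pointer_line below 0.0065 m), for 0.2 s.
At the end, for the whole second after the job is handed in: The lever rests, let go, against its hidden bumper (more than 1.5 N between them); the tip of the marker's index line is within 4 mm, along the rail, of the pointer's index tip (6.5 mm tip to tip, of which 5 mm is the gap between their lanes); lever and marker are at rest (all of step 3 and linear speed of marker below 0.005 m/s and angular speed of lever below 0.02 rad/s); the robot touches nothing.
It fails at once if the lever is pushed with more than 25 N (contact force between any of the fingers, the arm and lever above 25 N).
It fails at once if a bystander is moved by more than 30 mm (distance of any of blank, puck, mallet, awl, glue, rivets from where it was at the start of the episode above 0.03 m).
It also fails if it takes over 58 s, if anything falls off the work surface, if the arm or the gripper's body presses on something with over 40 N, if the wrist force passes 120 N, or if a joint passes its speed limit or range.

## Working session

There is one attempt and no reset: what is moved stays moved. The work goes in short steps, Python scripts to look and compute and a tool call to move; the robot and the scene stay as the last step left them, time stands still between calls to the robot, and variables do not carry over. Pictures are saved under pics/ and viewed, at most 10 in all, crops included, and the job is handed in when it is done.

Besides the shell and the picture viewer there is one more tool, called after "Emit:" by a JSON object that holds its "fn" and its "kwargs", one argument or row to a line. play_rows: Moves the arm, as the interface text tells. Its arguments: {"type":"object","properties":{"rows":{"type":"array","items":{"type":"object","properties":{"fingers":{"type":"number"},"slide":{"type":"array","items":{"type":"number"}},"dr":{"type":"array","items":{"type":"number"}}}}}},"required":["rows"]}

```bash
mkdir -p pics; cat > h.py <<'E'
import numpy as np, cv2
from station import sensors, vision, sign_off, bot
def cloud(name):
    m=vision.camera_model(name); im,d=vision.get_image(name)
    K=np.array(m["K"],float);D=np.array(m["distortion"],float)
    R=cv2.Rodrigues(np.array(m["rvec"],float))[0];t=np.array(m["tvec"],float).ravel()
    v,u=np.mgrid[:420,:560]
    n=cv2.undistortPoints(np.stack([u,v],-1).reshape(-1,1,2).astype(float),K,D).reshape(420,560,2)
    P=np.dstack([n,np.ones((420,560))])*d[...,None]
    return im,d,(P-t)@R   # world pts
E
python3 - <<'E'
from h import *
for n in("top","side"):
    im,d,W=cloud(n); cv2.imwrite(f"pics/{n}0.png",im); np.savez(f"{n}0.npz",im=im,d=d,W=W)
print(sensors.sense(),bot.grasp_offset)
E
```

```text
{'time_s': 0.1, 'joint_positions': array([ 1.07588763e+00,  2.21169325e-01,  1.52752596e+00, -1.33339329e-05,
        1.39464842e+00, -1.26124159e-01]), 'qd': array([-0.00015561, -0.00139888, -0.0029334 ,  0.00076879, -0.00040379,
        0.00178356]), 'tau': array([ 1.72870000e-04, -4.95941341e+01, -3.88521302e+01,  7.02068699e-02,
        5.14677842e-02, -8.94843538e-05]), 'position': array([225.03648886, 582.43869217, 197.71750715]), 'orientation': array([-2.61267615e-04,  1.83347914e-01,  9.83047698e-01, -8.35657546e-04]), 'force': array([0.00842124, 0.65431387, 0.94500744]), 'wrist_torque': array([-0.04845232, -0.00789025, -0.05852448]), 'grasp_force': 0.0, 'opening': 87.15707294064994} 18.700000000000003
```

View pics/top0.png

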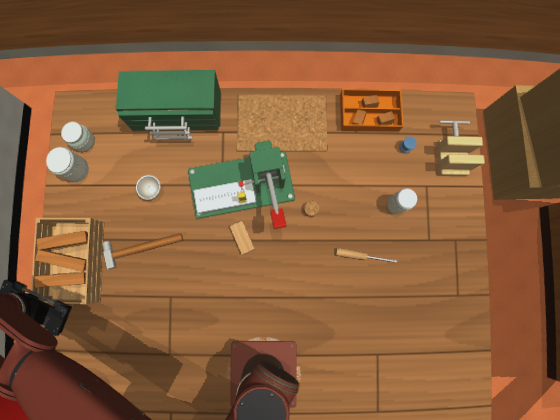

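View pics/side0.png

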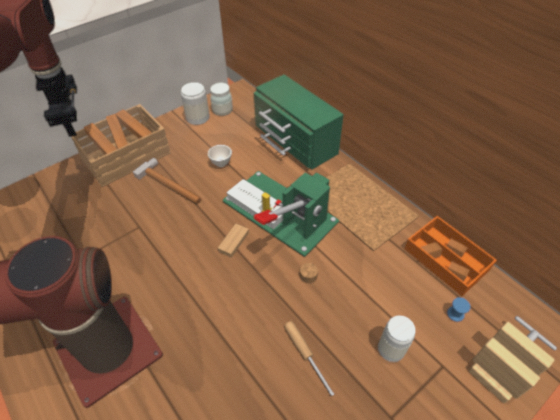

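Top view: press around (240,180), red pad at (278,219), yellow marker at (241,197), and red pointer at (241,185). The rail runs to the left (world +y). The wooden blank is at (242,237) and the puck at (311,208).

```bash
python3 - <<'E'
import numpy as np, cv2
for n in("top","side"):
    z=np.load(n+"0.npz");im,W=z["im"],z["W"]
    hsv=cv2.cvtColor(im,cv2.COLOR_BGR2HSV);H,S,V=[hsv[...,i].astype(int) for i in range(3)]
    roi=np.zeros(H.shape,bool)
    if n=="top": roi[140:240,180:320]=1
    else: roi[160:260,215:350]=1
    g=roi&(H>60)&(H<90)&(S>90)&(z["d"]>0)
    y=roi&(H>22)&(H<35)&(S>170)&(V>120)
    r=roi&((H<5)|(H>175))&(S>190)
    if n=="top":
        p=W[g]; b=p[(p[:,2]<25)&(p[:,2]>5)]
        rect=cv2.minAreaRect(b[:,:2].astype(np.float32)); print("plate",rect,len(b)); print(cv2.boxPoints(rect))
    for k,m in(("yel",y),("red",r)):
        c,l,s,ce=cv2.connectedComponentsWithStats(m.astype(np.uint8))
        for i in range(1,c):
            if s[i,4]>3:
                q=W[l==i]; print(n,k,s[i],"med",np.median(q,0).round(),"min",q.min(0).round(),"max",q.max(0).round())
E
```

```text
plate ((603.4285278320312, 75.9653549194336), (165.36026000976562, 325.407958984375), 10.904212951660156) 1716
[[491.4629   220.09128 ]
 [553.01953  -99.441376]
 [715.39417  -68.16057 ]
 [653.8375   251.37209 ]]
top yel [239 193   6   5  27] med [546.  66. 124.] min [540.  58. 110.] max [552.  73. 129.]
top yel [240 200   6   2   9] med [540.  65.  59.] min [539.  58.  55.] max [543.  74.  62.]
top red [240 182   3   4  10] med [597.  72.  56.] min [591.  69.  53.] max [601.  75.  59.]
top red [271 209  15  19 200] med [465. -42. 200.] min [442. -62. 184.] max [495. -23. 213.]
side yel [263 193   6  15  45] med [548.  59. 123.] min [543.  54.  83.] max [556.  73. 130.]
side red [277 201   2   3   4] med [596.  70.  58.] min [  77. -600.   55.] max [ 602.   73. 1017.]
side red [255 211  22  13 148] med [465. -50. 202.] min [  77. -600.  187.] max [ 495.  -27. 1017.]
```

```bash
cat >> h.py <<'E'
from scipy.spatial.transform import Rotation as Ro
PX=np.array([.982,.189,0]);PY=np.array([-.189,.982,0]);O=np.array([620.4,-12.4,0])
def w(x,y,z): return O+x*PX+y*PY+[0,0,z]
def goto(tgt, rot=True):
    s=sensors.sense();q=s["orientation"];R=Ro.from_quat([*q[1:],q[0]])
    Rt=Ro.from_matrix(np.c_[-PX,PY,[0,0,-1]]) 
    print("slide",(R.inv().apply(tgt-s["position"])/1000).round(4),"dr",(R.inv()*Rt).as_rotvec().round(4),"pos",s["position"].round(1),"F",s["force"].round(2),"op",s["opening"],s["time_s"])
E
python3 - <<'E'
from h import *
goto(w(-165,0,250))
E
```

```text
slide [-0.4433 -0.4999 -0.0515] dr [-0.0016 -0.0007 -0.5589] pos [225.  582.4 197.7] F [0.01 0.65 0.95] op 87.15707294064994 0.1
```

Emit:
{"fn": "play_rows", "kwargs": {
  "rows": [
    {"fingers": 255,"slide": [0,0,-0.05],"dr": [0,0,0]},
    {"fingers": 255,"slide": [-0.443,-0.5,-0.052],"dr": [0,0,-0.559]},
    {"fingers": 255,"slide": [-0.443,-0.5,-0.052],"dr": [0,0,-0.559]},
    {"fingers": 255,"slide": [-0.443,-0.5,-0.052],"dr": [0,0,-0.559]},
    {"fingers": 255,"slide": [-0.443,-0.5,-0.052],"dr": [0,0,-0.559]},
    {"fingers": 255,"slide": [-0.443,-0.5,-0.052],"dr": [0,0,-0.559]},
    {"fingers": 255,"slide": [-0.443,-0.5,-0.052],"dr": [0,0,-0.559]},
    {"fingers": 255,"slide": [-0.443,-0.5,-0.052],"dr": [0,0,-0.559]},
    {"fingers": 255,"slide": [-0.443,-0.5,-0.052],"dr": [0,0,-0.559]},
    {"fingers": 255,"slide": [-0.443,-0.5,-0.052],"dr": [0,0,-0.559]},
    {"fingers": 255,"slide": [-0.443,-0.5,-0.052],"dr": [0,0,-0.559]},
    {"fingers": 255,"slide": [-0.443,-0.5,-0.052],"dr": [0,0,-0.559]},
    {"fingers": 255,"slide": [-0.443,-0.5,-0.052],"dr": [0,0,-0.559]},
    {"fingers": 255,"slide": [-0.443,-0.5,-0.052],"dr": [0,0,-0.559]},
    {"fingers": 255,"slide": [-0.443,-0.5,-0.052],"dr": [0,0,-0.559]},
    {"fingers": 255,"slide": [-0.443,-0.5,-0.052],"dr": [0,0,-0.559]},
    {"fingers": 255,"slide": [-0.443,-0.5,-0.052],"dr": [0,0,-0.559]},
    {"fingers": 255,"slide": [-0.443,-0.5,-0.052],"dr": [0,0,-0.559]}
  ]
}}

```text
time_s: 1.9
position: [457.8, -41.9, 250.5]
orientation: [-0.0, -0.096, 0.995, 0.0]
force: [-0.4, 0.6, 0.3]
opening: 0.6
grasp_force: 0.0
```

```bash
python3 - <<'E'
from h import *
goto(w(-165,0,250)); im,d,W=cloud("wrist"); cv2.imwrite("pics/w1.png",im); np.savez("w1.npz",im=im,d=d,W=W)
E
```

```text
slide [-0.0002 -0.0017  0.0005] dr [ 0.0007 -0.0004  0.0012] pos [457.8 -41.9 250.5] F [-0.44  0.57  0.25] op 0.5572169223380755 1.9
```

View pics/w1.png

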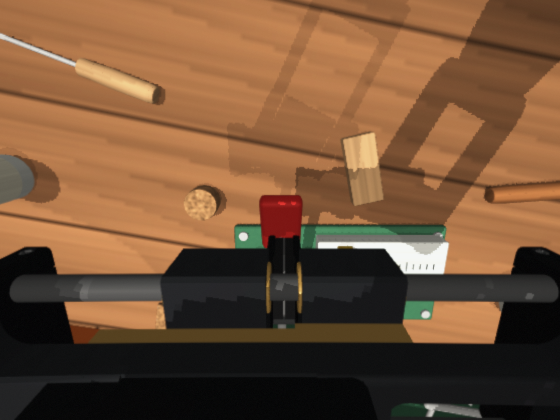

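The pad is at (281,215), directly below the closed fingers at (284,290), and aligned with the lever. Next I push down in stages, watching the force.

Emit:
{"fn": "play_rows", "kwargs": {
  "rows": [
    {"fingers": 255,"slide": [0,-0.001,0.015],"dr": [0,0,0]},
    {"fingers": 255,"slide": [0,-0.001,0.03],"dr": [0,0,0]},
    {"fingers": 255,"slide": [0,-0.001,0.036],"dr": [0,0,0]},
    {"fingers": 255,"slide": [0,-0.001,0.042],"dr": [0,0,0]},
    {"fingers": 255,"slide": [0,-0.001,0.048],"dr": [0,0,0]},
    {"fingers": 255,"slide": [0,-0.001,0.054],"dr": [0,0,0]},
    {"fingers": 255,"slide": [0,-0.001,0.06],"dr": [0,0,0]},
    {"fingers": 255,"slide": [0,-0.001,0.066],"dr": [0,0,0]},
    {"fingers": 255,"slide": [0,-0.001,0.072],"dr": [0,0,0]},
    {"fingers": 255,"slide": [0,-0.001,0.078],"dr": [0,0,0]},
    {"fingers": 255,"slide": [0,-0.001,0.084],"dr": [0,0,0]},
    {"fingers": 255,"slide": [0,-0.001,0.09],"dr": [0,0,0]},
    {"fingers": 255,"slide": [0,-0.001,0.09],"dr": [0,0,0]}
  ]
}}

```text
time_s: 3.25
position: [458.0, -44.0, 159.7]
orientation: [-0.001, -0.095, 0.995, 0.0]
force: [0.0, -0.6, -0.0]
opening: 0.3
grasp_force: 0.1
```

```bash
python3 - <<'E'
from h import *
goto(w(-165,0,160)); im,d,W=cloud("wrist"); ims,_,_=cloud("side")
cv2.imwrite("pics/w2.png",np.hstack([cv2.resize(im[130:340,180:460],(560,420)),cv2.resize(ims[150:260,210:350],(240,188))]) if 0 else np.hstack([im[130:340,180:440],cv2.resize(ims[150:260,210:346],(260,210))]))
E
```

```text
slide [-0.0004  0.0004 -0.0003] dr [ 0.0004 -0.001   0.    ] pos [458.  -44.  159.7] F [ 0.02 -0.58 -0.01] op 0.2824960852904108 3.25
```

View pics/w2.png

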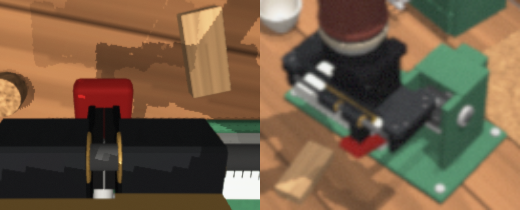

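The fingertips are on the red pad (crop (105,90)), and the lever follows. I carry on in small steps.

Emit:
{"fn": "play_rows", "kwargs": {
  "rows": [
    {"fingers": 255,"slide": [0,0,0.003],"dr": [0,0,0]},
    {"fingers": 255,"slide": [0,0,0.006],"dr": [0,0,0]},
    {"fingers": 255,"slide": [0,0,0.009],"dr": [0,0,0]},
    {"fingers": 255,"slide": [0,0,0.012],"dr": [0,0,0]}
  ]
}}

```text
time_s: 3.75
position: [458.5, -44.1, 148.6]
orientation: [0.0, -0.095, 0.995, -0.0]
force: [-1.6, -0.8, 2.2]
opening: 0.3
grasp_force: 1.2
```

Emit:
{"fn": "play_rows", "kwargs": {
  "rows": [
    {"fingers": 255,"slide": [0,0,0.002],"dr": [0,0,0]},
    {"fingers": 255,"slide": [0,0,0.004],"dr": [0,0,0]},
    {"fingers": 255,"slide": [0,0,0.006],"dr": [0,0,0]}
  ]
}}

```text
time_s: 4.05
position: [458.4, -44.1, 142.6]
orientation: [-0.0, -0.095, 0.995, 0.0]
force: [-0.9, -0.2, 3.5]
opening: 0.8
grasp_force: 1.2
```

Emit:
{"fn": "play_rows", "kwargs": {
  "rows": [
    {"fingers": 255,"slide": [0,0,0.003],"dr": [0,0,0]},
    {"fingers": 255,"slide": [0,0,0.006],"dr": [0,0,0]}
  ]
}}

```text
time_s: 4.25
position: [458.4, -44.1, 136.5]
orientation: [-0.0, -0.095, 0.995, -0.0]
force: [-0.8, -0.3, 2.8]
opening: 0.5
grasp_force: 1.2
```

Emit:
{"fn": "play_rows", "kwargs": {
  "rows": [
    {"fingers": 255,"slide": [0,0,0.003],"dr": [0,0,0]},
    {"fingers": 255,"slide": [0,0,0.006],"dr": [0,0,0]}
  ]
}}

```text
time_s: 4.45
position: [458.3, -44.1, 130.4]
orientation: [-0.0, -0.095, 0.995, 0.0]
force: [-0.2, 0.2, 2.5]
opening: 0.5
grasp_force: 1.2
```

Emit:
{"fn": "play_rows", "kwargs": {
  "rows": [
    {"fingers": 255,"slide": [0,0,0.003],"dr": [0,0,0]},
    {"fingers": 255,"slide": [0,0,0.006],"dr": [0,0,0]}
  ]
}}

```text
time_s: 4.65
position: [458.4, -44.1, 124.4]
orientation: [-0.0, -0.095, 0.995, 0.0]
force: [-1.4, -0.4, 2.4]
opening: 0.7
grasp_force: 1.2
```

Emit:
{"fn": "play_rows", "kwargs": {
  "rows": [
    {"fingers": 255,"slide": [0,0,0.003],"dr": [0,0,0]},
    {"fingers": 255,"slide": [0,0,0.006],"dr": [0,0,0]}
  ]
}}

```text
time_s: 4.85
position: [458.4, -44.1, 118.4]
orientation: [-0.0, -0.095, 0.995, 0.0]
force: [-1.7, -0.5, 3.3]
opening: 0.5
grasp_force: 1.2
```

Emit:
{"fn": "play_rows", "kwargs": {
  "rows": [
    {"fingers": 255,"slide": [0,0,0.003],"dr": [0,0,0]},
    {"fingers": 255,"slide": [0,0,0.006],"dr": [0,0,0]}
  ]
}}

```text
time_s: 5.05
position: [458.4, -44.1, 112.5]
orientation: [-0.0, -0.095, 0.995, 0.0]
force: [-1.6, -0.4, 2.8]
opening: 0.7
grasp_force: 1.2
```

Emit:
{"fn": "play_rows", "kwargs": {
  "rows": [
    {"fingers": 255,"slide": [0,0,0.003],"dr": [0,0,0]},
    {"fingers": 255,"slide": [0,0,0.006],"dr": [0,0,0]}
  ]
}}

```text
time_s: 5.25
position: [458.4, -44.1, 106.5]
orientation: [-0.0, -0.095, 0.995, -0.0]
force: [-1.3, -0.2, 3.4]
opening: 0.1
grasp_force: 1.2
```

Emit:
{"fn": "play_rows", "kwargs": {
  "rows": [
    {"fingers": 255,"slide": [0,0,0.003],"dr": [0,0,0]},
    {"fingers": 255,"slide": [0,0,0.006],"dr": [0,0,0]}
  ]
}}

```text
time_s: 5.45
position: [458.3, -44.1, 100.4]
orientation: [-0.0, -0.095, 0.995, 0.0]
force: [-1.0, -0.3, 2.0]
opening: 0.4
grasp_force: 1.4
```

Emit:
{"fn": "play_rows", "kwargs": {
  "rows": [
    {"fingers": 255,"slide": [0,0,0.003],"dr": [0,0,0]},
    {"fingers": 255,"slide": [0,0,0.006],"dr": [0,0,0]}
  ]
}}

```text
time_s: 5.65
position: [458.4, -44.1, 94.4]
orientation: [-0.0, -0.095, 0.995, -0.0]
force: [-2.2, -0.2, 2.6]
opening: 0.3
grasp_force: 1.4
```

Emit:
{"fn": "play_rows", "kwargs": {
  "rows": [
    {"fingers": 255,"slide": [0,0,0.003],"dr": [0,0,0]},
    {"fingers": 255,"slide": [0,0,0.006],"dr": [0,0,0]}
  ]
}}

```text
time_s: 5.85
position: [458.4, -44.1, 88.4]
orientation: [-0.0, -0.095, 0.995, 0.0]
force: [-2.5, 0.1, 2.1]
opening: 0.3
grasp_force: 1.4
```

Emit:
{"fn": "play_rows", "kwargs": {
  "rows": [
    {"fingers": 255,"slide": [0,0,0.003],"dr": [0,0,0]},
    {"fingers": 255,"slide": [0,0,0.006],"dr": [0,0,0]}
  ]
}}

```text
time_s: 6.05
position: [458.4, -44.1, 82.5]
orientation: [-0.0, -0.095, 0.995, 0.0]
force: [-2.4, -0.5, 4.6]
opening: 0.7
grasp_force: 2.6
```

Emit:
{"fn": "play_rows", "kwargs": {
  "rows": [
    {"fingers": 255,"slide": [0,0,0.002],"dr": [0,0,0]},
    {"fingers": 255,"slide": [0,0,0.004],"dr": [0,0,0]}
  ]
}}

```text
time_s: 6.25
position: [458.6, -44.1, 79.2]
orientation: [0.0, -0.095, 0.995, -0.0]
force: [-6.3, -1.0, 10.9]
opening: 0.6
grasp_force: 5.6
```

Emit:
{"fn": "play_rows", "kwargs": {
  "rows": [
    {"fingers": 255,"slide": [0,0,0.001],"dr": [0,0,0]},
    {"fingers": 255,"slide": [0,0,0.001],"dr": [0,0,0]},
    {"fingers": 255,"slide": [0,0,0.001],"dr": [0,0,0]}
  ]
}}

```text
time_s: 6.55
position: [458.7, -44.1, 78.5]
orientation: [0.0, -0.095, 0.995, -0.0]
force: [-5.5, -0.3, 9.6]
opening: 0.4
grasp_force: 4.9
```

Emit:
{"fn": "play_rows", "kwargs": {
  "rows": [
    {"fingers": 255,"slide": [0,0,0.001],"dr": [0,0,0]},
    {"fingers": 255,"slide": [0,0,0.002],"dr": [0,0,0]},
    {"fingers": 255,"slide": [0,0,0.002],"dr": [0,0,0]},
    {"fingers": 255,"slide": [0,0,0.002],"dr": [0,0,0]}
  ]
}}

```text
time_s: 6.95
position: [458.8, -44.2, 76.9]
orientation: [0.0, -0.095, 0.995, -0.0]
force: [-6.2, 1.2, 13.2]
opening: 0.3
grasp_force: 6.7
```

Emit:
{"fn": "play_rows", "kwargs": {
  "rows": [
    {"fingers": 255,"slide": [0,0,0.001],"dr": [0,0,0]},
    {"fingers": 255,"slide": [0,0,0.001],"dr": [0,0,0]},
    {"fingers": 255,"slide": [0,0,0.001],"dr": [0,0,0]},
    {"fingers": 255,"slide": [0,0,0.001],"dr": [0,0,0]}
  ]
}}

```text
time_s: 7.35
position: [458.9, -44.1, 76.2]
orientation: [0.0, -0.095, 0.995, -0.0]
force: [-7.1, 1.2, 14.7]
opening: -0.2
grasp_force: 7.6
```

Firm at 14.7 N and held. Now I release straight up and hold clear.

Emit:
{"fn": "play_rows", "kwargs": {
  "rows": [
    {"fingers": 255,"slide": [0,0,-0.003],"dr": [0,0,0]},
    {"fingers": 255,"slide": [0,0,-0.01],"dr": [0,0,0]},
    {"fingers": 255,"slide": [0,0,-0.03],"dr": [0,0,0]},
    {"fingers": 255,"slide": [0,0,-0.06],"dr": [0,0,0]},
    {"fingers": 255,"slide": [0,0,-0.1],"dr": [0,0,0]},
    {"fingers": 255,"slide": [-0.05,0,-0.13],"dr": [0,0,0]},
    {"fingers": 150,"slide": [-0.05,0,-0.13],"dr": [0,0,0]},
    {"fingers": 150,"slide": [-0.05,0,-0.13],"dr": [0,0,0]}
  ]
}}

```text
time_s: 8.15
position: [509.2, -34.5, 205.7]
orientation: [0.001, -0.095, 0.995, -0.0]
force: [-1.1, 0.7, -0.0]
opening: 9.7
grasp_force: 0.0
```

```bash
python3 - <<'E'
from h import *
goto(w(-45,85,200))
out=[]
for n,(a,b) in {"wrist":(0,0),"top":(0,0),"side":(0,0)}.items():
    im,d,W=cloud(n); np.savez(n+"3.npz",im=im,d=d,W=W)
    out.append(im)
c=[cv2.resize(out[1][150:220,180:300],(480,280),interpolation=cv2.INTER_CUBIC),cv2.resize(out[2][160:260,215:335],(320,280),interpolation=cv2.INTER_CUBIC)]
cv2.imwrite("pics/a3.png",np.vstack([np.hstack(c),np.hstack([out[0][120:420,:],np.zeros((300,240,3),np.uint8)])]))
E
```

```text
slide [-0.0684  0.0856  0.0058] dr [-0.0007  0.0024  0.001 ] pos [509.2 -34.5 205.7] F [-1.05  0.66 -0.04] op 9.748829980460066 8.15
```

View pics/a3.png

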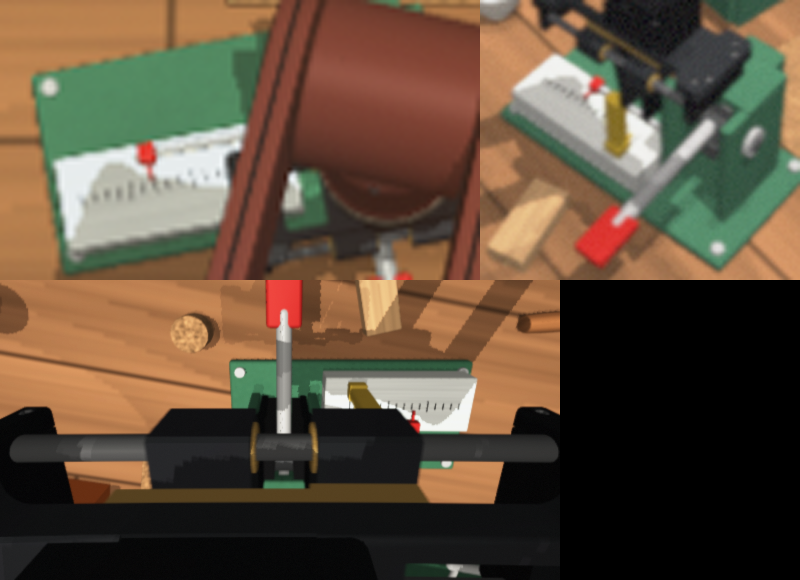

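After release the lever stays down (bar and pad visible at side crop (640,200)). The red pointer is at top crop (150,155) with its blade at (152,178). In the wrist view the marker is at (365,395) and the pointer at (415,425). Next I measure both in press coordinates.

```bash
cat >> h.py <<'E'
def blobs(f,off):
    z=np.load(f) if isinstance(f,str) else f
    im,W=z["im"],z["W"]
    hsv=cv2.cvtColor(im,cv2.COLOR_BGR2HSV);H,S,V=[hsv[...,i].astype(int) for i in range(3)]
    Q=W-O; PQ=np.dstack([Q@PX,Q@PY,Q[...,2]])
    box=(PQ[...,0]>-80)&(PQ[...,0]<20)&(PQ[...,1]>45)&(PQ[...,1]<250)&(PQ[...,2]>45)&(PQ[...,2]<140)
    for k,m in(("yel",(H>20)&(H<35)&(S>150)),("red",((H<6)|(H>174))&(S>150))):
        q=PQ[box&m]
        if k=="yel":
            t=q[q[:,2]>118]; 
            if len(t): print(off,"yeltop",len(t),t.mean(0).round(1),np.percentile(t,[3,97],axis=0).round(1).tolist())
        if len(q): print(off,k,len(q),np.median(q,0).round(1),np.percentile(q,[3,97],axis=0).round(1).tolist())
    t=PQ[(np.abs(PQ[...,2]-45)<8)&(PQ[...,1]>45)&(PQ[...,1]<255)&(np.abs(PQ[...,0]+35)<60)&(S<40)]
    if len(t)>50: print(off,"rail",len(t),np.percentile(t,[1,50,99],axis=0).round(1).tolist(), cv2.minAreaRect(t[:,:2].astype(np.float32)))
    p=PQ[(((H<6)|(H>174))&(S>150))&(PQ[...,0]<-130)&(PQ[...,0]>-220)&(np.abs(PQ[...,1])<30)]
    if len(p): print(off,"pad",len(p),np.percentile(p,[2,50,98],axis=0).round(1).tolist())
E
python3 - <<'E'
from h import *
for n in("top0","top3","side0","side3","wrist3"): blobs(n+".npz",n)
E
```

```text
top0 yeltop 30 [-56.6  90.7 124.8] [[-62.8, 82.1, 120.3], [-50.6, 99.9, 129.6]]
top0 yel 60 [-61.9  90.4 118.8] [[-65.5, 81.6, 55.8], [-50.8, 99.9, 128.8]]
top0 red 18 [-7.  87.8 55.8] [[-14.4, 83.0, 51.5], [-1.4, 93.4, 62.4]]
top0 rail 1237 [[-70.1, 54.5, 38.6], [-33.3, 154.9, 45.0], [2.8, 239.0, 51.4]] ((-33.263099670410156, 143.1850128173828), (75.02308654785156, 196.09324645996094), 0.3332988917827606)
top0 pad 205 [[-180.6, -16.6, 185.5], [-158.5, -0.4, 199.7], [-131.6, 16.1, 211.8]]
top3 red 17 [ -9.6 166.8  56.8] [[-14.0, 161.5, 50.6], [-1.4, 171.2, 61.5]]
top3 rail 958 [[-70.3, 56.2, 38.2], [-36.2, 175.0, 45.0], [3.1, 239.3, 52.2]] ((-33.437767028808594, 147.13711547851562), (75.29866790771484, 188.4312744140625), 0.20455551147460938)
top3 pad 207 [[-200.9, -17.1, 94.3], [-176.7, 0.1, 100.8], [-147.5, 17.0, 106.1]]
side0 yeltop 35 [-55.8  86.4 125.1] [[-62.1, 79.3, 119.0], [-47.7, 95.1, 129.1]]
side0 yel 87 [-59.5  83.7 110.5] [[-62.7, 79.1, 77.1], [-49.1, 93.9, 128.7]]
side0 red 13 [-4.8 86.  58.6] [[-13.0, 81.3, 55.3], [2.2, 90.9, 61.0]]
side0 rail 801 [[-70.2, 51.9, 38.2],
[... 459 characters left out ...]
.9]]
side3 rail 947 [[-70.6, 52.1, 37.9], [-41.6, 157.5, 46.4], [3.3, 238.5, 51.6]] ((-33.56352615356445, 145.45574951171875), (77.64529418945312, 190.7971649169922), 0.014202232472598553)
side3 pad 256 [[-200.3, -19.5, 94.0], [-176.4, -5.4, 102.1], [-145.9, 14.5, 107.0]]
wrist3 yel 555 [-62.6  87.4  83.2] [[-65.6, 79.4, 51.7], [-54.4, 98.9, 113.7]]
wrist3 red 61 [-13.6 166.8  52.9] [[-26.1, 164.0, 47.6], [-7.5, 170.9, 57.1]]
wrist3 rail 5330 [[-70.2, 52.8, 38.8], [-45.8, 177.5, 44.2], [1.3, 239.1, 45.8]] ((-33.69062423706055, 146.10488891601562), (74.08712005615234, 189.42800903320312), 0.04112797975540161)
wrist3 pad 2101 [[-205.2, -17.4, -0.1], [-177.0, 0.0, 100.9], [-146.5, 16.8, 103.9]]
```

Emit:
{"fn": "play_rows", "kwargs": {
  "rows": [
    {"fingers": 100,"slide": [-0.029,0.045,0],"dr": [0,0,0]},
    {"fingers": 100,"slide": [-0.0574,0.09,0.0],"dr": [0,0.002,0]},
    {"fingers": 100,"slide": [-0.0574,0.09,0.0],"dr": [0,0.002,0]},
    {"fingers": 100,"slide": [-0.0574,0.09,0.03],"dr": [0,0.002,0]},
    {"fingers": 100,"slide": [-0.0574,0.09,0.06],"dr": [0,0.002,0]},
    {"fingers": 100,"slide": [-0.0574,0.09,0.06],"dr": [0,0.002,0]},
    {"fingers": 100,"slide": [-0.0574,0.09,0.06],"dr": [0,0.002,0]}
  ]
}}

```text
time_s: 9.0
position: [545.5, 64.1, 143.9]
orientation: [-0.002, -0.095, 0.995, -0.0]
force: [-0.1, 0.9, 1.2]
opening: 52.5
grasp_force: 0.0
```

```bash
python3 - <<'E'
from h import *
goto(w(-56,89,100)); im,d,W=cloud("wrist"); s,_,_=cloud("side")
cv2.imwrite("pics/a4.png",np.vstack([im[100:],cv2.resize(s[150:220,230:370],(560,280),interpolation=cv2.INTER_CUBIC)]))
E
```

```text
slide [-0.0033 -0.0003  0.0439] dr [ 0.0005 -0.0049 -0.0004] pos [545.5  64.1 143.9] F [-0.14  0.89  1.17] op 52.49588707173741 9.0
```

View pics/a4.png

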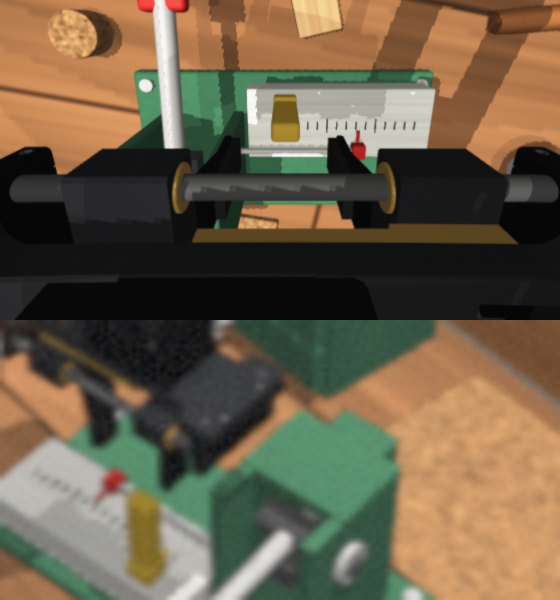

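The marker (285,115) is centred between the fingers at 225 and 345, and the housing is clear. I descend and close.

Emit:
{"fn": "play_rows", "kwargs": {
  "rows": [
    {"fingers": 100,"slide": [-0.0033,0,0.012],"dr": [0,-0.005,0]},
    {"fingers": 100,"slide": [-0.0033,0,0.024],"dr": [0,-0.005,0]},
    {"fingers": 100,"slide": [-0.0033,0,0.034],"dr": [0,-0.005,0]},
    {"fingers": 100,"slide": [-0.0033,0,0.044],"dr": [0,-0.005,0]},
    {"fingers": 100,"slide": [-0.0033,0,0.044],"dr": [0,-0.005,0]},
    {"fingers": 255,"slide": [-0.0033,0,0.044],"dr": [0,-0.005,0]},
    {"fingers": 255,"slide": [-0.0033,0,0.044],"dr": [0,-0.005,0]},
    {"fingers": 255,"slide": [-0.0033,0,0.044],"dr": [0,-0.005,0]},
    {"fingers": 255,"slide": [-0.0033,0,0.044],"dr": [0,-0.005,0]},
    {"fingers": 255,"slide": [-0.0033,0,0.044],"dr": [0,-0.005,0]}
  ]
}}

```text
time_s: 10.1
position: [550.3, 65.4, 101.1]
orientation: [0.002, -0.095, 0.995, 0.0]
force: [-0.8, 0.5, 0.4]
opening: 21.1
grasp_force: 14.8
```

```bash
python3 - <<'E'
from h import *
goto(w(-56,89,100)); s=sensors.sense(); q=s["position"]-O; print(q@PX,q@PY,s["grasp_force"])
E
```

```text
slide [ 0.0019 -0.0006  0.0011] dr [0.0002 0.0037 0.    ] pos [550.3  65.4 101.1] F [-0.84  0.47  0.36] op 21.098555165346742 10.1
-54.12928813231002 89.62921610559316 14.840860515832901
```

Emit:
{"fn": "play_rows", "kwargs": {
  "rows": [
    {"fingers": 255,"slide": [0,0.012,0],"dr": [0,0,0]},
    {"fingers": 255,"slide": [0,0.024,0],"dr": [0,0,0]},
    {"fingers": 255,"slide": [0,0.036,0],"dr": [0,0,0]},
    {"fingers": 255,"slide": [0,0.048,0],"dr": [0,0,0]},
    {"fingers": 255,"slide": [0,0.06,0],"dr": [0,0,0]},
    {"fingers": 255,"slide": [0,0.07,0],"dr": [0,0,0]},
    {"fingers": 255,"slide": [0,0.077,0],"dr": [0,0,0]},
    {"fingers": 255,"slide": [0,0.077,0],"dr": [0,0,0]},
    {"fingers": 255,"slide": [0,0.077,0],"dr": [0,0,0]}
  ]
}}

```text
time_s: 11.0
position: [536.3, 142.3, 102.1]
orientation: [0.003, -0.095, 0.995, 0.001]
force: [-1.1, 1.6, 5.5]
opening: 0.6
grasp_force: 2.8
```

```bash
python3 - <<'E'
from h import *
goto(w(-56,167,100)); s=sensors.sense(); q=s["position"]-O; print(q@PX,q@PY,s["grasp_force"])
im,d,W=cloud("wrist"); np.savez("wrist5.npz",im=im,d=d,W=W); blobs("wrist5.npz","w5")
s,d,W=cloud("side"); np.savez("side5.npz",im=s,d=d,W=W); blobs("side5.npz","s5")
cv2.imwrite("pics/a5.png",np.vstack([im[100:],cv2.resize(s[150:220,230:370],(560,280),interpolation=cv2.INTER_CUBIC)]))
E
```

```text
slide [ 0.0026 -0.0008  0.002 ] dr [0.0009 0.0055 0.0008] pos [536.3 142.3 102.1] F [-1.14  1.56  5.45] op 0.5643850053304688 11.0
-53.39301444171231 167.7776432793355 2.7621162543073297
w5 yeltop 280 [-60.8 156.4 123.5] [[-64.8, 149.8, 118.6], [-56.1, 168.5, 128.8]]
w5 yel 1237 [-62.7 158.3  98.3] [[-65.6, 150.2, 53.2], [-57.4, 169.2, 125.5]]
w5 rail 10940 [[-70.4, 54.3, 39.7], [-46.7, 131.3, 44.5], [-9.0, 239.4, 46.2]] ((-33.33053970336914, 143.4129638671875), (196.58367919921875, 74.76943969726562), 89.90316009521484)
w5 pad 2965 [[-192.3, 7.0, 90.2], [-165.4, 16.4, 100.0], [-143.7, 18.6, 104.1]]
s5 yeltop 26 [-56.8 153.2 125.1] [[-62.3, 146.8, 120.6], [-48.6, 159.5, 129.9]]
s5 yel 113 [-59.8 150.9  91.3] [[-63.3, 146.3, 56.2], [-49.6, 161.3, 127.8]]
s5 red 12 [ -5.6 162.9  59.1] [[-11.1, 159.5, 56.3], [1.0, 168.1, 63.0]]
s5 rail 911 [[-70.4, 51.5, 38.0], [-42.8, 124.7, 46.3], [3.4, 237.5, 51.8]] ((-31.974018096923828, 143.8887176513672), (79.24604797363281, 195.23095703125), 0.10818178206682205)
s5 pad 263 [[-200.5, -19.7, 92.4], [-176.1, -5.7, 101.8], [-145.8, 15.1, 106.7]]
```

View pics/a5.png

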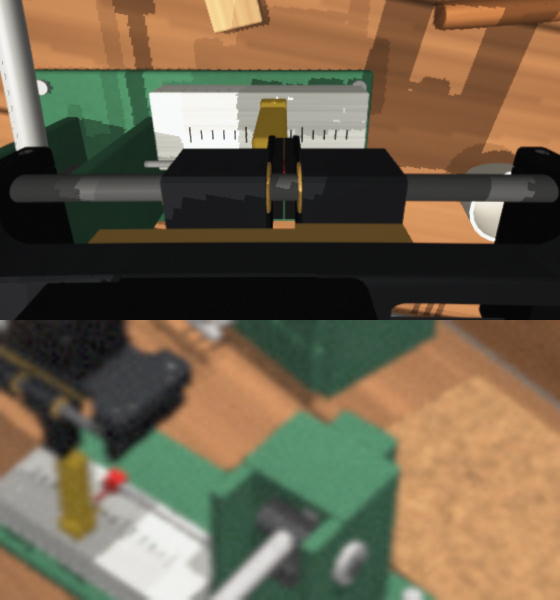

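The fingers shut (opening 0.6) next to the marker, so the grip slipped when the marker lagged. The marker is at y≈156 and the pointer at y≈167. I'll check the finger position against the marker in the same clouds.

```bash
python3 - <<'E'
from h import *
for n in("wrist5","side5"):
    z=np.load(n+".npz");im,W=z["im"],z["W"];V=im.max(-1);Q=W-O;P=np.dstack([Q@PX,Q@PY,Q[...,2]])
    for lo in range(95,175,10):
        m=(V<60)&(P[...,2]>lo)&(P[...,2]<lo+10)&(P[...,1]>130)&(P[...,1]<205)&(abs(P[...,0]+50)<50)
        if m.sum()>3: print(n,lo,m.sum(),"x",np.percentile(P[m][:,0],[2,50,98]).round(1),"y",np.percentile(P[m][:,1],[2,50,98]).round(1))
    hsv=cv2.cvtColor(im,cv2.COLOR_BGR2HSV);y=(hsv[...,0]>20)&(hsv[...,0]<35)&(hsv[...,1]>150)
    for lo in range(45,135,10):
        m=y&(P[...,2]>lo)&(P[...,2]<lo+10)&(abs(P[...,1]-150)<40)&(abs(P[...,0]+50)<40)
        if m.sum()>3: print(n,"yel",lo,m.sum(),"x",np.percentile(P[m][:,0],[2,50,98]).round(1),"y",np.percentile(P[m][:,1],[2,50,98]).round(1))
s=sensors.sense();print({k:np.round(v,3) for k,v in s.items()})
im=np.load("wrist5.npz")["im"];s=np.load("side5.npz")["im"]
cv2.imwrite("pics/a6.png",np.hstack([cv2.resize(im[190:290,230:330],(400,400),interpolation=cv2.INTER_CUBIC),cv2.resize(s[165:215,225:275],(400,400),interpolation=cv2.INTER_CUBIC)]))
E
```

```text
wrist5 125 194 x [-65.1 -63.5 -62.8] y [159.9 168.  176.6]
wrist5 135 244 x [-65.2 -63.6 -62.7] y [159.8 168.3 176.8]
wrist5 145 297 x [-65.2 -63.5 -59.3] y [160.8 168.5 175.7]
wrist5 155 242 x [-65.3 -63.5 -62.8] y [161.6 167.6 174.9]
wrist5 165 370 x [-65.1 -50.4 -44.5] y [163.4 169.  173.2]
wrist5 yel 45 55 x [-66.  -65.6 -65.2] y [150.4 159.3 169.4]
wrist5 yel 55 171 x [-65.8 -63.9 -62. ] y [149.8 159.6 169.4]
wrist5 yel 65 103 x [-63.2 -62.7 -61.9] y [150.5 160.7 169.4]
wrist5 yel 75 115 x [-63.1 -62.7 -61.9] y [150.3 159.  169.3]
wrist5 yel 85 125 x [-63.1 -62.7 -61.8] y [150.2 160.  169.3]
wrist5 yel 95 147 x [-63.2 -62.6 -61.9] y [150.1 159.8 169.3]
wrist5 yel 105 181 x [-63.2 -62.7 -61.9] y [150.1 159.7 169.2]
wrist5 yel 115 277 x [-63.1 -62.2 -56. ] y [149.7 155.8 169.2]
wrist5 yel 125 58 x [-65.  -59.5 -56.3] y [151.1 155.8 163.2]
side5 125 7 x [-61.1 -57.2 -44.5] y [157.1 159.4 170.5]
side5 135 20 x [-63.4 -58.3 -44.2] y [157.7 159.7 170. ]
side5 145 14 x [-63.3 -59.6 -45.1] y [156.3 159.4 171.6]
side5 155 13 x [-64.7 -61.3 -51.1] y [154.8 157.5 171.4]
side5 165 6 x [-64.
[... 378 characters left out ...]
[146.9 150.1 156.2]
side5 yel 115 14 x [-62.3 -58.1 -49.8] y [146.4 150.9 159.3]
side5 yel 125 15 x [-62.2 -56.5 -48.4] y [147.3 155.  159.1]
{'time_s': np.float64(11.1), 'joint_positions': array([ 1.160e-01,  1.390e-01,  1.808e+00,  1.000e-03,  1.189e+00,
       -1.646e+00]), 'qd': array([-0.001, -0.001,  0.   ,  0.001,  0.001,  0.001]), 'tau': array([-1.0580e+00, -3.9652e+01, -3.3275e+01, -6.5900e-01, -4.1000e-02,
       -3.0000e-03]), 'position': array([536.275, 142.173, 102.037]), 'orientation': array([ 0.003, -0.095,  0.995,  0.001]), 'force': array([-0.871,  1.638,  5.323]), 'wrist_torque': array([ 0.412,  0.125, -0.03 ]), 'grasp_force': np.float64(2.761), 'opening': np.float64(0.787)}
```

View pics/a6.png

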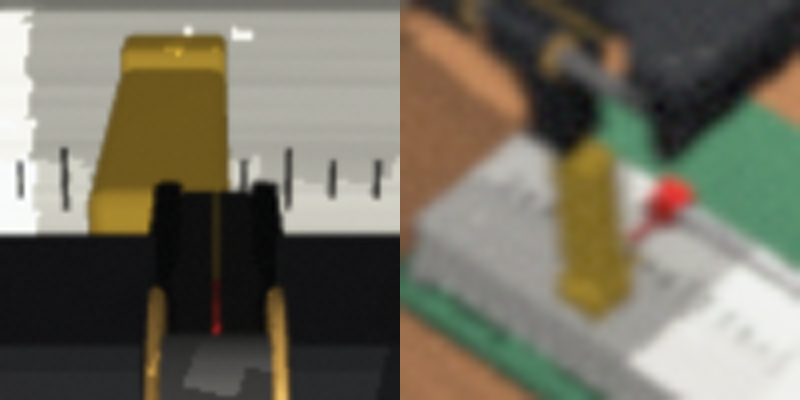

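The fingertips are riding on top of the marker: camera-measured tips at z≈125 while the reported TCP is at 102, so the tips sit about 23 mm above it. I raise, open, recentre on y≈159 and grip deeper.

Emit:
{"fn": "play_rows", "kwargs": {
  "rows": [
    {"fingers": 255,"slide": [0,0,-0.02],"dr": [0,0,0]},
    {"fingers": 100,"slide": [0,0,-0.035],"dr": [0,0,0]},
    {"fingers": 100,"slide": [0,-0.009,-0.035],"dr": [0,0,0]},
    {"fingers": 100,"slide": [0,-0.009,-0.035],"dr": [0,0,0]},
    {"fingers": 100,"slide": [0,-0.009,-0.035],"dr": [0,0,0]},
    {"fingers": 100,"slide": [0,-0.009,-0.035],"dr": [0,0,0]}
  ]
}}

```text
time_s: 11.7
position: [536.4, 131.7, 134.7]
orientation: [0.001, -0.095, 0.996, 0.0]
force: [-0.2, -0.1, -0.1]
opening: 32.9
grasp_force: 0.0
```

```bash
python3 - <<'E'
from h import *
goto(w(-55,159,85))
for n in ("wrist","top","side"):
    im,d,W=cloud(n); np.savez(n+"7.npz",im=im,d=d,W=W); blobs(n+"7.npz",n)
z=np.load("wrist7.npz");im,W=z["im"],z["W"];V=im.max(-1);Q=W-O;P=np.dstack([Q@PX,Q@PY,Q[...,2]])
m=(V<60)&(abs(P[...,1]-159)<50)&(abs(P[...,0]+50)<30)&(P[...,2]>60)
print("black zmin",np.percentile(P[m][:,2],[0.5,2,5,20]))
E
```

```text
slide [-0.0001  0.0016  0.0497] dr [ 0.0002  0.0013 -0.0004] pos [536.4 131.7 134.7] F [-0.18 -0.13 -0.12] op 32.877581105825975 11.7
wrist yeltop 599 [-56.9 159.3 124.2] [[-62.7, 149.6, 118.9], [-49.4, 169.0, 126.0]]
wrist yel 1236 [-62.3 159.2 116. ] [[-65.6, 149.9, 54.9], [-50.0, 168.9, 125.8]]
wrist red 214 [ -8.3 166.1  56.7] [[-13.9, 160.2, 49.8], [0.3, 172.1, 58.0]]
wrist rail 10450 [[-70.2, 54.3, 40.2], [-40.6, 136.5, 44.5], [2.1, 239.4, 51.5]] ((-33.29802703857422, 143.6143341064453), (196.36009216308594, 74.91242218017578), 89.92027282714844)
wrist pad 5410 [[-200.3, -15.8, 92.3], [-175.4, 5.0, 100.8], [-144.8, 18.1, 104.0]]
top yeltop 1 [-56.1 166.9 125.2] [[-56.1, 166.9, 125.2], [-56.1, 166.9, 125.2]]
top yel 1 [-56.1 166.9 125.2] [[-56.1, 166.9, 125.2], [-56.1, 166.9, 125.2]]
top rail 313 [[-70.4, 53.3, 37.8], [-60.4, 104.8, 45.1], [0.1, 240.6, 50.9]] ((-34.1001091003418, 143.10012817382812), (73.57717895507812, 195.7567138671875), 0.18617266416549683)
top pad 202 [[-200.9, -16.6, 94.5], [-176.7, 0.8, 101.4], [-147.5, 17.0, 106.4]]
side yeltop 28 [-56.2 154.3 124.9] [[-61.5, 146.8, 120.3], [-48.1, 163.2, 129.0]]
side yel 118 [-59.2 151.3  93.4] [[-63.7, 146.8, 57.1], [-48.9, 162.3, 128.2]]
side red 12 [ -5.1 161.9  59.3] [[-13.3, 159.4, 56.2], [3.4, 167.3, 62.7]]
side rail 931 [[-70.4, 51.5, 37.6], [-42.2, 125.4, 46.3], [4.7, 237.4, 52.0]] ((-32.40350341796875, 143.69725036621094), (197.30618286132812, 77.9408950805664), 89.86280059814453)
side pad 259 [[-200.9, -19.3, 93.4], [-176.0, -6.2, 102.4], [-146.1, 14.5, 107.1]]
black zmin [160.99389172 167.47238874 178.88339747 223.56516226]
```

In one wrist view the marker is at y=159.3 and the pointer at y=166.1, so it needs +6.8 mm. I lower further and grip.

Emit:
{"fn": "play_rows", "kwargs": {
  "rows": [
    {"fingers": 100,"slide": [0,0.001,0],"dr": [0,0,0]},
    {"fingers": 100,"slide": [0,0.001,0],"dr": [0,0,0]},
    {"fingers": 100,"slide": [0,0.001,0.012],"dr": [0,0,0]},
    {"fingers": 100,"slide": [0,0.001,0.024],"dr": [0,0,0]},
    {"fingers": 100,"slide": [0,0.001,0.036],"dr": [0,0,0]},
    {"fingers": 100,"slide": [0,0.001,0.05],"dr": [0,0,0]},
    {"fingers": 100,"slide": [0,0.001,0.05],"dr": [0,0,0]},
    {"fingers": 255,"slide": [0,0.001,0.05],"dr": [0,0,0]},
    {"fingers": 255,"slide": [0,0.001,0.05],"dr": [0,0,0]},
    {"fingers": 255,"slide": [0,0.001,0.05],"dr": [0,0,0]},
    {"fingers": 255,"slide": [0,0.001,0.05],"dr": [0,0,0]},
    {"fingers": 255,"slide": [0,0.001,0.05],"dr": [0,0,0]}
  ]
}}

```text
time_s: 13.05
position: [537.4, 133.1, 86.2]
orientation: [0.002, -0.095, 0.995, 0.0]
force: [-0.5, 0.4, 0.9]
opening: 21.8
grasp_force: 30.0
```

```bash
python3 - <<'E'
from h import *
goto(w(-55,166,85))
s=sensors.sense(); q=s["position"]-O; print(q@PX,q@PY,s["grasp_force"])
im,d,W=cloud("wrist"); np.savez("w8.npz",im=im,d=d,W=W); blobs("w8.npz","w")
E
```

```text
slide [0.001  0.0075 0.0012] dr [0.0001 0.0039 0.0001] pos [537.4 133.1  86.2] F [-0.53  0.41  0.95] op 21.785549114668424 13.05
-54.01149479099078 158.5559646412821 30.006905794143677
w yeltop 1079 [-56.8 159.2 124.1] [[-62.8, 149.2, 119.2], [-48.9, 169.5, 126.0]]
w yel 2301 [-62.3 159.4 115.4] [[-65.6, 149.3, 54.6], [-49.7, 169.0, 125.7]]
w rail 10308 [[-70.4, 54.9, 38.3], [-51.4, 133.5, 44.5], [-22.8, 239.2, 46.0]] ((-42.02553176879883, 147.05075073242188), (188.9875030517578, 57.34602737426758), 89.92526245117188)
w pad 2470 [[-188.4, 10.4, 90.1], [-162.7, 17.0, 98.6], [-143.2, 18.7, 103.9]]
```

A proper grip this time at 30 N. I move +7 mm, let go and rise to check.

Emit:
{"fn": "play_rows", "kwargs": {
  "rows": [
    {"fingers": 255,"slide": [0,0.002,0],"dr": [0,0,0]},
    {"fingers": 255,"slide": [0,0.004,0],"dr": [0,0,0]},
    {"fingers": 255,"slide": [0,0.006,0],"dr": [0,0,0]},
    {"fingers": 255,"slide": [0,0.007,0],"dr": [0,0,0]},
    {"fingers": 255,"slide": [0,0.007,0],"dr": [0,0,0]},
    {"fingers": 255,"slide": [0,0.007,0],"dr": [0,0,0]},
    {"fingers": 100,"slide": [0,0.007,0],"dr": [0,0,0]},
    {"fingers": 100,"slide": [0,0.007,0],"dr": [0,0,0]},
    {"fingers": 100,"slide": [0,0.007,0],"dr": [0,0,0]},
    {"fingers": 100,"slide": [0,0.007,0],"dr": [0,0,0]},
    {"fingers": 100,"slide": [0,0.007,0],"dr": [0,0,0]},
    {"fingers": 100,"slide": [0,0.007,-0.02],"dr": [0,0,0]},
    {"fingers": 100,"slide": [0,0.007,-0.05],"dr": [0,0,0]},
    {"fingers": 100,"slide": [0,0.007,-0.08],"dr": [0,0,0]},
    {"fingers": 100,"slide": [0,0.007,-0.08],"dr": [0,0,0]},
    {"fingers": 100,"slide": [0,0.007,-0.08],"dr": [0,0,0]}
  ]
}}

```text
time_s: 14.7
position: [536.0, 139.9, 166.4]
orientation: [0.002, -0.095, 0.995, 0.0]
force: [-0.6, 0.1, -0.2]
opening: 53.0
grasp_force: 0.0
```

```bash
python3 - <<'E'
from h import *
goto(w(-55,166,85))
im,d,W=cloud("wrist"); np.savez("w9.npz",im=im,d=d,W=W); blobs("w9.npz","w")
s,d,W=cloud("side"); np.savez("s9.npz",im=s,d=d,W=W); blobs("s9.npz","s")
cv2.imwrite("pics/a9.png",np.hstack([cv2.resize(im[160:310,200:350],(400,400),interpolation=cv2.INTER_CUBIC),cv2.resize(s[165:215,225:275],(400,400),interpolation=cv2.INTER_CUBIC)]))
E
```

```text
slide [0.0013 0.0005 0.0814] dr [-0.0001  0.0047  0.0001] pos [536.  139.9 166.4] F [-0.61  0.14 -0.16] op 52.95568163502521 14.7
w yeltop 437 [-56.9 166.1 124.3] [[-62.8, 156.5, 119.6], [-49.8, 175.4, 126.0]]
w yel 898 [-62.3 166.3 116.8] [[-65.6, 156.6, 54.4], [-50.5, 175.5, 125.8]]
w red 183 [ -8.6 166.3  56.7] [[-15.4, 160.8, 49.2], [-0.1, 172.8, 58.3]]
w rail 9364 [[-70.2, 54.4, 39.9], [-37.6, 137.5, 44.5], [2.9, 239.5, 52.0]] ((-33.36983871459961, 143.37928771972656), (196.6095428466797, 74.7275619506836), 89.91156005859375)
w pad 3950 [[-200.4, -15.5, 92.2], [-175.5, 4.7, 100.8], [-145.1, 17.9, 104.1]]
s yeltop 27 [-57.1 160.5 125.5] [[-62.9, 153.7, 120.5], [-49.7, 169.3, 131.0]]
s yel 112 [-59.7 157.5  95.3] [[-63.8, 153.1, 58.2], [-50.0, 168.7, 129.2]]
s red 11 [ -4.6 163.   57.6] [[-11.3, 160.0, 55.2], [1.4, 168.6, 62.4]]
s rail 923 [[-70.6, 51.8, 37.7], [-42.6, 126.7, 46.3], [3.3, 236.7, 51.6]] ((-32.84183883666992, 145.73777770996094), (77.85194396972656, 192.36204528808594), 0.5491939783096313)
s pad 261 [[-201.0, -19.1, 91.9], [-175.3, -5.3, 102.5], [-145.8, 14.4, 106.8]]
```

View pics/a9.png

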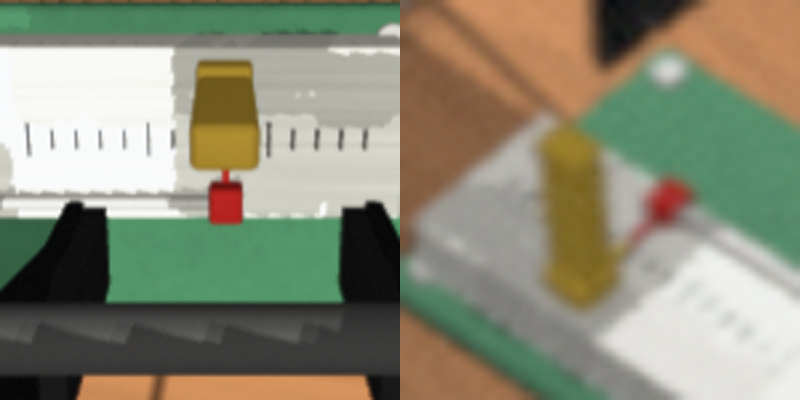

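The marker (224,145) and the pointer (226,190) line up: y 166.1 against 166.3. In the side view the red and yellow index tips meet at (630,245). The lever pad hasn't moved and the gripper is clear, so I hand in.

```bash
python3 -c "
from station import sign_off
print(sign_off())"
```

```text
the job is handed in; nothing more can be done
None
```

The job is handed in, with no verdict returned: the lever was pressed to about 15 N, firm on its bumper, and let go. The marker's index line is within about 0.2 mm of the pointer along the rail by camera, after one slipped grip that I redid, and the arm is clear.

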